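# Clamp the short ink tank into the refill station

### The arm

A 7-joint arm with a two-finger parallel gripper is mounted at the origin on the work surface. World frame = base frame: x ahead of the robot, y to its left, z up, the work surface at z = 0. Lengths are in m, angles in rad, forces in N, time in s.
With the tool pointing down it reaches from about 0.425 to 0.875 m from the base axis. Payload 4.7 kg.
Tool frame: the origin (TCP) lies midway between the tips of the shut fingers; the grasp point (between the pads) lies 19 mm behind it (ctrl.grip_point_offset is the distance from the TCP to the grasp point, in m); z points along the fingers, y is the line along which they close (so a half turn about z gives the same grasp; the last joint's range is limited). The gripper opens to 87 mm and grips with 3 to 60 N. Pads are 19 mm wide; open, the fingers measure 117 mm over their backs; the gripper's body (75 mm by 190 mm) begins 51 mm behind the grasp point.
Start: joints at [1.28, 0.321, -0.07, 1.45, 0.023, 1.371, -0.057], TCP at [0.195, -0.62, 0.201] pointing down, gripper open.
Joint ranges: [-2.86, 2.86], [-0.3, 2.09], [-1.38, 1.24], [0.06, 2.45], [-1.56, 4.7], [0.09, 2.05], [-2.69, 2.69]. Speed limits (rad/s): [2.57, 2.57, 3.14, 3.14, 3.14, 3.14, 3.14].

### API

Orientations are given as a rotation vector (axis times angle).
In Python, from bench import ctrl gives the robot as it stands. The module is installed in compiled form; this text tells all that it offers.
- The arm moves only by the shell command python3 -m handwheel 'ROWS' [OPENING] [FORCE]. ROWS is JSON, a list of rows, each an object of numbers: "x", "y", "z": the shift along the tool's x, y, z in m; "wx", "wy", "wz": the turn, a rotation vector about the tool's x, y, z in degrees. A call has 1 to 10 rows; each row is the pose to reach, as a shift and turn from the pose commanded when the call began, along the tool's axes at that moment; what a row does not reach only later rows make up. A row lasts 1/12 s, in which the tool goes at most 41.7 mm and 7.16 degrees, less where a joint would pass 70% of its speed; a pose out of reach is approached as far as the arm can. A call with a gripper value outside its range is refused whole. OPENING is the finger opening in m, from 0 to 0.087, set as the call begins (- or left out, the last holds). The fingers move at their own pace and stop on an object; FORCE is the grip in N (left out, the last holds). Time passes only in rows, so rows that repeat a pose let the fingers close. It gives the time, the measured TCP pose, the force, the opening and the grip force at its end, in the units of the state.
- ctrl.get_state(): the state, without advancing time (a new reading comes with each control period).
- ctrl.get_image(name): name is "scene" or "top"; returns a dict with "image" (400x640x3 uint8, red, green, blue), "K" (3x3 intrinsics, pixels), "world_to_cam" (4x4, takes a point from world to camera coordinates). Camera axes: x right, y down, z forward; pixel columns grow to the right and rows downward; lengths in m; the calibration is good to about 2 mm. A picture is of the moment at which its call begins. There is no depth.
- ctrl.close_job(): hands the job in; it is judged then, once.
The state is a dict: "time": time; "joint_positions": joint angles; "qd": joint speeds; "joint_torque": joint torques, N m; "position": TCP position; "tool_rot": TCP orientation; "ft_force": force on the tool from outside, world axes, zero at the start; "torque": the same for the moment, N m; "grip_width": opening from 0.0 (shut) to 1.0 (fully open); "grip_force": force on a finger pad.
Only numpy, scipy, OpenCV 4.12 (cv2) and the standard library are available. Lean on these libraries where they do the work, as an engineer would, in place of code of your own. Each camera call takes 0.05 s, during which the arm holds its last target. There are 200 camera calls.

### The job

Two upright ink tanks of the same make stand on the storeroom bench. Stand the shorter one upright in the pocket of the metal refill station, then swing the station's clamp arm all the way down so that it presses the tank fully home, and leave it shut. Leave the longer tank where it stands.

Things in the scene. Friction and masses are not known exactly. Their poses are not given: they have to be found in the camera images.
- short_tank_center (a point): Centre of the short ink tank: loose upright grey plastic block, black top, blank white label on both long sides; 70 long (x) x 40 wide (y) x 60 mm tall (z up), about 0.12 kg. Grip it across the 40 mm width; either way round fits. It stands on the bench to the robot's right (y<0) with the long tank, a white jar (62 across, 85 tall) and a carton (75 x 58 x 66), centres at least 110 mm apart.
- long_tank_center (a point): Centre of the long ink tank: same look and width, but 110 long (x) x 40 wide (y) x 60 mm tall. Too long for the pocket; it must stay where it is. (The station's base plate is 110 mm wide, 12 thick, from -86 to +114 mm along the bay's x; its hinge posts are 68 mm wide over all.)
- bay (a point): Pocket of the fixed station: centre of its bed's top face, 32 mm above the bench. x: lengthwise to the hinge; y: width; z up. 86 (x) x 56 (y) mm inside; 5 mm walls rise 12 mm above the bed. The sprung bed bears the tank unsunk and sinks 10 mm as the clamp shuts: tank centre 30 mm above this point when put in, 20 when home. Hinge axis (along y): 75 mm along +x, 62 up; its posts end 72 up.
- clamp (a joint): Clamp arm angle, rad: 0 shut (level, on its stop, from hinge along bay -x), 1.57 upright, more leans back; starts 1.65-1.95, limit 2.0. Steel plate 40 wide, 8 thick, a black bar along y, 16 thick, 90 long, 135 mm from the hinge. A pad 75 mm from the hinge, 12 mm deep, lands on the tank. Stiff hinge: stays where left, even shut; needs 5-8 N at the bar: push from behind, then press from above.
Things that resemble listed ones, but are neither listed nor needed, are in the scene too. What is shaped like the part that bears short_tank_center but orange is not meant.

How it is judged:
On the way:
1. the short tank stands upright in the pocket while the clamp is still open (horizontal distance between short_tank_center and bay below 0.014 m and z of short_tank_center in the frame of bay below 0.035 m and angle between short_tank_center's own z axis and vertical below 0.17 rad and value of joint clamp above 0.8 rad), for 0.2 s.
At the end, for the whole second after the job is handed in: Clamp shut (within 0.06 rad) and at rest; under it the short tank upright (0.17 rad) in the pocket, centre within 14 mm of the pocket's centre in plan and at most 25 mm above the bay point (nominally 20); the long tank within 30 mm of where it started (value of joint clamp below 0.06 rad and horizontal distance between short_tank_center and bay below 0.014 m and z of short_tank_center in the frame of bay below 0.025 m and angle between short_tank_center's own z axis and vertical below 0.17 rad and velocity of joint clamp below 0.05 rad/s and distance of long_tank_center from where it was at the start of the episode below 0.03 m); the robot touches nothing.
It fails at once if the long tank is moved more than 30 mm (distance of long_tank_center from where it was at the start of the episode above 0.03 m).
It also fails if it takes over 53 s, if anything falls off the work surface, if the arm or the gripper's body presses on something with over 40 N, if the wrist force passes 120 N, or if a joint passes its speed limit or range.

## Working session

There is one attempt and no reset: what is moved stays moved. The work goes in short steps, Python scripts to look and compute and a shell command to move; the robot and the scene stay as the last step left them, time stands still between calls to the robot, and variables do not carry over. Pictures are saved under pics/ and viewed, at most 10 in all, crops included, and the job is handed in when it is done.

```bash
mkdir -p pics
python3 - <<'E'
from bench import ctrl
import cv2,numpy as np
for n in("top","scene"):
    d=ctrl.get_image(n); cv2.imwrite(f"pics/{n}0.png",d["image"][:,:,::-1]); np.savez(f"{n}0.npz",**d)
    print(n,d["K"].round(1).tolist(),d["world_to_cam"].round(4).tolist())
s=ctrl.get_state();print(s["position"],s["tool_rot"],s["time"])
E
```

```text
top [[519.9, 0.0, 324.9], [0.0, 519.9, 203.5], [0.0, 0.0, 1.0]] [[0.0174, -0.9998, 0.0048, -0.095], [-0.9955, -0.0177, -0.0935, 0.5809], [0.0936, -0.0032, -0.9956, 1.2286], [0.0, 0.0, 0.0, 1.0]]
scene [[435.5, 0.0, 322.1], [0.0, 435.5, 196.4], [0.0, 0.0, 1.0]] [[-0.4318, 0.9019, -0.005, 0.3478], [0.5256, 0.2471, -0.8141, -0.2129], [-0.733, -0.3542, -0.5807, 1.4684], [0.0, 0.0, 0.0, 1.0]]
[ 0.19485582 -0.619534    0.20035849] [-3.10347303e+00 -4.76690899e-01  5.77421115e-04] 0.1
```

View pics/top0.png

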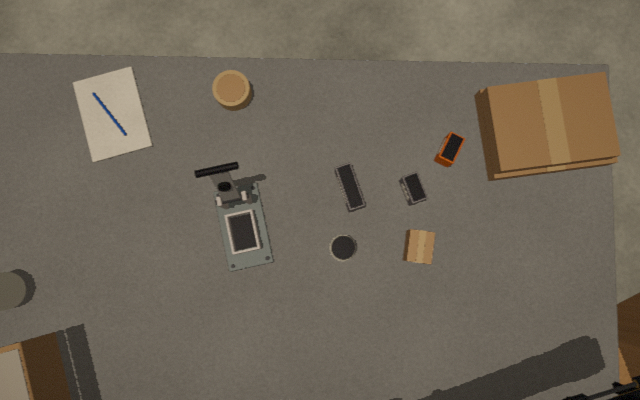

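View pics/scene0.png

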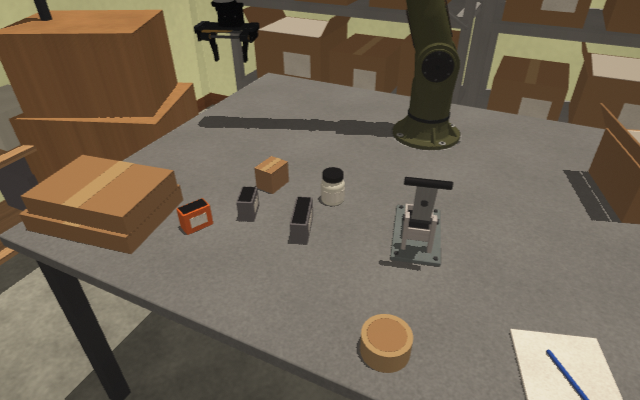

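Top view: the candidates are the short tank at (414,188), the long tank at (350,187), and an orange lookalike at (450,148). The grey tank at (414,188) fits, being the shorter of the two grey ones. The station pocket is at (242,231), with the hinge above it and the bar at (217,169). I'll confirm in a crop and measure.

```bash
cat > h.py <<'E'
import cv2,numpy as np
def ray(d,uv,z):
    K,T=d["K"],d["world_to_cam"];R=T[:3,:3];o=-R.T@T[:3,3]
    uv=np.atleast_2d(uv);r=np.c_[uv,np.ones(len(uv))]@np.linalg.inv(K).T@R
    return o+r*((z-o[2])/r[:,2])[:,None]
def rect(d,m,z):
    "world-plane min-area rectangle of the largest contour of mask m: centre, sides, long-side angle deg"
    c=max(cv2.findContours(m.astype(np.uint8),cv2.RETR_EXTERNAL,cv2.CHAIN_APPROX_NONE)[0],key=cv2.contourArea)[:,0]
    p=ray(d,c,z)[:,:2]
    (cx,cy),(w,h),a=cv2.minAreaRect((p*1000).astype(np.float32))
    if h>w: w,h,a=h,w,a+90
    a=(a+90)%180-90
    return (round(cx),round(cy)),(round(w),round(h)),round(a,1)
def box(m,u0,v0,u1,v1):
    o=np.zeros_like(m);o[v0:v1,u0:u1]=m[v0:v1,u0:u1];return o
E
python3 - <<'E'
from h import *
d=dict(np.load("top0.npz"));im=d["image"];g=im.max(2)
for u,v in[(414,188),(350,187),(242,231),(217,169),(228,236),(343,247)]:print((u,v),im[v,u])
dark=g<50
print("short",rect(d,box(dark,395,165,435,212),.06))
print("long",rect(d,box(dark,328,155,372,220),.06))
print("bed",rect(d,box(dark,225,205,262,260),.033))
w=g>130
print("walls",rect(d,box(w,215,200,272,262),.044))
print("bar",rect(d,box(dark,185,155,245,182),.22))
c=np.hstack([cv2.resize(im[150:280,180:290],None,fx=3.5,fy=3.5,interpolation=2),cv2.resize(im[150:280,330:440],None,fx=3.5,fy=3.5,interpolation=2)])
cv2.imwrite("pics/crop.png",c[:,:,::-1])
E
```

```text
(414, 188) [37 34 33]
(350, 187) [43 41 36]
(242, 231) [56 50 48]
(217, 169) [46 45 42]
(228, 236) [141 134 122]
(343, 247) [53 46 45]
short ((623, -296), (59, 29), 21.8)
long ((622, -143), (98, 28), 20.2)
bed ((530, 126), (36, 21), 28.3)
walls ((511, 112), (97, 68), 13.6)
bar ((631, 140), (88, 16), -77.5)
```

View pics/crop.png

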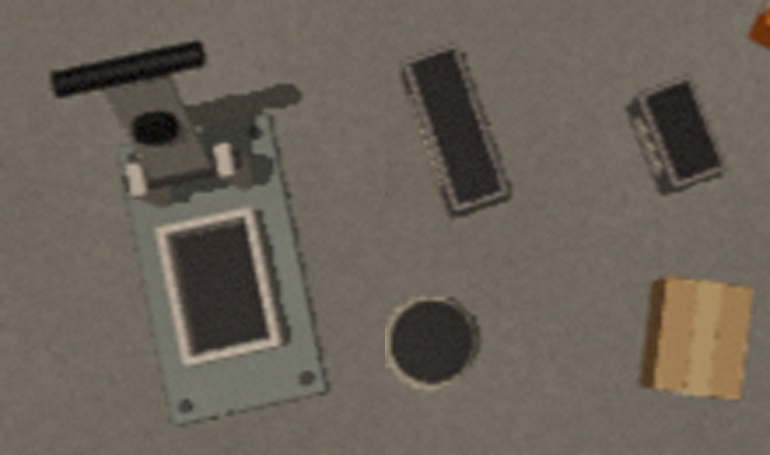

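The crop confirms it: the short grey tank is at crop (682,135) with a top of about 59x29 mm, against 98x28 mm for the long one. The empty pocket is at (220,287) and the clamp leans back. Poses in mm: short (623,-296) yaw 22°, bay (511,112) yaw 13°, clamp about 1.94 rad.

```bash
cat > go.py <<'E'
import sys,numpy as np
from bench import ctrl
from scipy.spatial.transform import Rotation as R
# go.py x y z yawdeg [mm]: shift/turn in tool axes to a downward pose with tool x at that yaw
x,y,z,yaw=map(float,sys.argv[1:5]);s=ctrl.get_state();r=R.from_rotvec(s["tool_rot"])
tgt=R.from_euler("z",yaw,degrees=True)*R.from_euler("x",180,degrees=True)
print("pos",(s["position"]*1000).round(1),"F",s["ft_force"].round(1),"t",round(s["time"],2),"w",s["grip_width"].round(3) if hasattr(s["grip_width"],"round") else s["grip_width"])
print("shift",r.inv().apply(np.array([x,y,z])-s["position"]*1000).round(1),"turn",(r.inv()*tgt).as_rotvec(degrees=True).round(2),"xaxis",r.apply([1,0,0]).round(3))
E
python3 go.py 623 -296 120 21.8
```

```text
pos [ 194.9 -619.5  200.4] F [-0.2 -0.1  0.2] t 0.1 w 0.9983852123680379
shift [ 505.5 -180.    80.6] turn [-0.1   0.   -4.34] xaxis [ 0.954  0.3   -0.   ]
```

```bash
python3 -m handwheel '[{"x":0.25,"y":-0.09,"z":0.02,"wz":-2},{"x":0.25,"y":-0.09,"z":0.02,"wz":-2},{"x":0.25,"y":-0.09,"z":0.02,"wz":-2},{"x":0.25,"y":-0.09,"z":0.02,"wz":-2},{"x":0.25,"y":-0.09,"z":0.02,"wz":-2},{"x":0.25,"y":-0.09,"z":0.02,"wz":-2},{"x":0.25,"y":-0.09,"z":0.02,"wz":-2}]' 0.087 25
python3 go.py 623 -296 120 21.8
```

```text
pos [ 194.9 -619.5  200.4] F [-0.2 -0.1  0.2] t 0.1 w 0.9983852123680379
shift [ 505.5 -180.    80.6] turn [-0.1   0.   -4.34] xaxis [ 0.954  0.3   -0.   ]invalid input at $[0]: expected keys x, y, z, wx, wy, wz
```

All six keys are required.

```bash
python3 -m handwheel '[{"x":0.25,"y":-0.09,"z":0.02,"wx":0,"wy":0,"wz":-2},{"x":0.25,"y":-0.09,"z":0.02,"wx":0,"wy":0,"wz":-2},{"x":0.25,"y":-0.09,"z":0.02,"wx":0,"wy":0,"wz":-2},{"x":0.25,"y":-0.09,"z":0.02,"wx":0,"wy":0,"wz":-2},{"x":0.25,"y":-0.09,"z":0.02,"wx":0,"wy":0,"wz":-2},{"x":0.25,"y":-0.09,"z":0.02,"wx":0,"wy":0,"wz":-2},{"x":0.25,"y":-0.09,"z":0.02,"wx":0,"wy":0,"wz":-2}]' 0.087 25
python3 go.py 623 -296 120 21.8
```

```text
time: 0.68
position: [0.4126, -0.4527, 0.1806]
tool_rot: [-3.091, -0.544, -0.005]
ft_force: [0.5, 0.5, 1.0]
grip_width: 0.997
grip_force: 0.0
pos [ 412.6 -452.7  180.6] F [0.5 0.5 1. ] t 0.68 w 0.997352223164543
shift [251.1 -75.3  61.7] turn [-0.15 -0.21 -1.84] xaxis [0.94  0.341 0.004]
```

```bash
python3 -m handwheel '[{"x":0.25,"y":-0.08,"z":0.06,"wx":0,"wy":0,"wz":-2},{"x":0.25,"y":-0.08,"z":0.06,"wx":0,"wy":0,"wz":-2},{"x":0.25,"y":-0.08,"z":0.06,"wx":0,"wy":0,"wz":-2},{"x":0.25,"y":-0.08,"z":0.06,"wx":0,"wy":0,"wz":-2},{"x":0.25,"y":-0.08,"z":0.06,"wx":0,"wy":0,"wz":-2},{"x":0.25,"y":-0.08,"z":0.06,"wx":0,"wy":0,"wz":-2},{"x":0.25,"y":-0.08,"z":0.06,"wx":0,"wy":0,"wz":-2},{"x":0.25,"y":-0.08,"z":0.06,"wx":0,"wy":0,"wz":-2},{"x":0.25,"y":-0.08,"z":0.06,"wx":0,"wy":0,"wz":-2},{"x":0.25,"y":-0.08,"z":0.06,"wx":0,"wy":0,"wz":-2}]'
python3 go.py 623 -296 22 21.8
python3 - <<'E'
from bench import ctrl
from h import *
a=[]
for n in("top","scene"):
    d=ctrl.get_image(n);K=d["K"];T=d["world_to_cam"];im=d["image"]
    p=T[:3,:3]@[.623,-.296,.06]+T[:3,3];u,v=(K@p/p[2])[:2].astype(int);print(n,u,v)
    a.append(cv2.resize(im[v-60:v+60,u-60:u+60],(400,400),interpolation=2))
cv2.imwrite("pics/a1.png",np.hstack(a)[:,:,::-1])
E
```

```text
time: 1.52
position: [0.6145, -0.3019, 0.121]
tool_rot: [3.086, 0.583, -0.003]
ft_force: [-0.7, -0.2, 0.4]
grip_width: 1.001
grip_force: 0.0
pos [ 614.5 -301.9  121. ] F [-0.7 -0.2  0.4] t 1.52 w 1.000938842954096
shift [10.3 -2.4 99. ] turn [ 0.02  0.1  -0.41] xaxis [ 0.931  0.365 -0.002]
top 414 186
scene 246 193
```

View pics/a1.png

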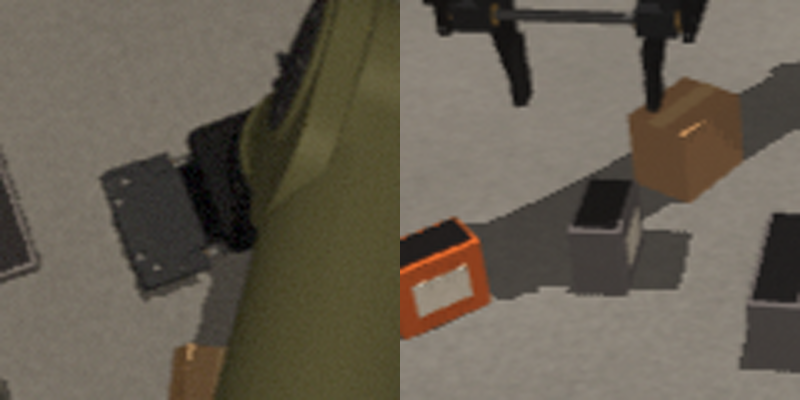

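The fingers hang above the tank. The short tank's top in the scene view is at about (247,194), against a projected (246,193), so the two views agree. Descending.

```bash
python3 -m handwheel '[{"x":0.01,"y":-0.002,"z":0.02,"wx":0,"wy":0,"wz":-0.4},{"x":0.01,"y":-0.002,"z":0.04,"wx":0,"wy":0,"wz":-0.4},{"x":0.01,"y":-0.002,"z":0.06,"wx":0,"wy":0,"wz":-0.4},{"x":0.01,"y":-0.002,"z":0.08,"wx":0,"wy":0,"wz":-0.4},{"x":0.01,"y":-0.002,"z":0.09,"wx":0,"wy":0,"wz":-0.4},{"x":0.01,"y":-0.002,"z":0.098,"wx":0,"wy":0,"wz":-0.4},{"x":0.01,"y":-0.002,"z":0.098,"wx":0,"wy":0,"wz":-0.4},{"x":0.01,"y":-0.002,"z":0.098,"wx":0,"wy":0,"wz":-0.4}]'
python3 go.py 623 -296 22 21.8
```

```text
time: 2.28
position: [0.6242, -0.2957, 0.0241]
tool_rot: [3.084, 0.594, 0.001]
ft_force: [0.3, 0.3, 0.1]
grip_width: 1.0
grip_force: 0.0
pos [ 624.2 -295.7   24.1] F [0.3 0.3 0.1] t 2.28 w 0.9998920674065085
shift [-1.2 -0.2  2.1] turn [ 0.04 -0.02  0.01] xaxis [0.928 0.372 0.   ]
```

Well placed. Closing the gripper.

```bash
Z='{"x":0,"y":0,"z":0,"wx":0,"wy":0,"wz":0}'; python3 -m handwheel '[{"x":0,"y":0,"z":0,"wx":0,"wy":0,"wz":0},{"x":0,"y":0,"z":0,"wx":0,"wy":0,"wz":0},{"x":0,"y":0,"z":0,"wx":0,"wy":0,"wz":0},{"x":0,"y":0,"z":0,"wx":0,"wy":0,"wz":0},{"x":0,"y":0,"z":0,"wx":0,"wy":0,"wz":0},{"x":0,"y":0,"z":0,"wx":0,"wy":0,"wz":0},{"x":0,"y":0,"z":0,"wx":0,"wy":0,"wz":0},{"x":0,"y":0,"z":0,"wx":0,"wy":0,"wz":0}]' 0.02 25
```

```text
time: 2.95
position: [0.6241, -0.2949, 0.0233]
tool_rot: [3.085, 0.596, -0.0]
ft_force: [0.1, -0.7, 0.1]
grip_width: 0.478
grip_force: 0.0
```

```bash
python3 -m handwheel '[{"x":0,"y":0,"z":0,"wx":0,"wy":0,"wz":0},{"x":0,"y":0,"z":0,"wx":0,"wy":0,"wz":0},{"x":0,"y":0,"z":0,"wx":0,"wy":0,"wz":0},{"x":0,"y":0,"z":0,"wx":0,"wy":0,"wz":0},{"x":0,"y":0,"z":0,"wx":0,"wy":0,"wz":0}]'
python3 -m handwheel '[{"x":0,"y":0,"z":-0.03,"wx":0,"wy":0,"wz":0},{"x":0,"y":0,"z":-0.06,"wx":0,"wy":0,"wz":0},{"x":0,"y":0,"z":-0.09,"wx":0,"wy":0,"wz":0},{"x":0,"y":0,"z":-0.12,"wx":0,"wy":0,"wz":0},{"x":0,"y":0,"z":-0.13,"wx":0,"wy":0,"wz":0},{"x":0,"y":0,"z":-0.13,"wx":0,"wy":0,"wz":0}]'
python3 go.py 511 112 154 13
```

```text
time: 3.37
position: [0.6241, -0.295, 0.0233]
tool_rot: [3.084, 0.596, -0.0]
ft_force: [-0.6, -1.7, -0.0]
grip_width: 0.456
grip_force: 25.0
time: 3.87
position: [0.6262, -0.2956, 0.1572]
tool_rot: [3.081, 0.595, 0.008]
ft_force: [0.6, 0.2, -0.4]
grip_width: 0.456
grip_force: 25.0
pos [ 626.2 -295.6  157.2] F [ 0.6  0.2 -0.4] t 3.87 w 0.4556764334111804
shift [  44.9 -421.2    1.4] turn [ 0.26 -0.28  8.86] xaxis [0.928 0.372 0.004]
```

```bash
python3 -m handwheel '[{"x":-0.034,"y":-0.224,"z":0,"wx":0.2,"wy":-0.2,"wz":4},{"x":-0.034,"y":-0.224,"z":0,"wx":0.2,"wy":-0.2,"wz":4},{"x":-0.034,"y":-0.224,"z":0,"wx":0.2,"wy":-0.2,"wz":4},{"x":-0.034,"y":-0.224,"z":0,"wx":0.2,"wy":-0.2,"wz":4},{"x":-0.034,"y":-0.224,"z":0,"wx":0.2,"wy":-0.2,"wz":4},{"x":-0.034,"y":-0.224,"z":0,"wx":0.2,"wy":-0.2,"wz":4},{"x":-0.034,"y":-0.224,"z":0,"wx":0.2,"wy":-0.2,"wz":4},{"x":-0.034,"y":-0.224,"z":0,"wx":0.2,"wy":-0.2,"wz":4}]'
python3 go.py 511 112 154 13
```

```text
time: 4.53
position: [0.5079, -0.0989, 0.1518]
tool_rot: [-3.1, -0.49, 0.01]
ft_force: [1.0, -0.5, -1.3]
grip_width: 0.458
grip_force: 25.0
pos [507.9 -98.9 151.8] F [ 1.  -0.5 -1.3] t 4.53 w 0.4578182064366345
shift [  68.1 -199.7   -1.8] turn [-0.19  0.34  4.98] xaxis [ 0.951  0.309 -0.006]
```

```bash
python3 -m handwheel '[{"x":0.068,"y":-0.2,"z":-0.002,"wx":0,"wy":0.2,"wz":5},{"x":0.068,"y":-0.2,"z":-0.002,"wx":0,"wy":0.2,"wz":5},{"x":0.068,"y":-0.2,"z":-0.002,"wx":0,"wy":0.2,"wz":5},{"x":0.068,"y":-0.2,"z":-0.002,"wx":0,"wy":0.2,"wz":5},{"x":0.068,"y":-0.2,"z":-0.002,"wx":0,"wy":0.2,"wz":5},{"x":0.068,"y":-0.2,"z":-0.002,"wx":0,"wy":0.2,"wz":5},{"x":0.068,"y":-0.2,"z":-0.002,"wx":0,"wy":0.2,"wz":5},{"x":0.068,"y":-0.2,"z":-0.002,"wx":0,"wy":0.2,"wz":5},{"x":0.068,"y":-0.2,"z":-0.002,"wx":0,"wy":0.2,"wz":5}]'
python3 go.py 512 112.5 100 13
python3 - <<'E'
from bench import ctrl
from h import *
a=[]
for n in("top","scene"):
    d=ctrl.get_image(n);K=d["K"];T=d["world_to_cam"];im=d["image"]
    p=T[:3,:3]@[.511,.112,.06]+T[:3,3];u,v=(K@p/p[2])[:2].astype(int);print(n,u,v)
    a.append(cv2.resize(im[v-70:v+70,u-70:u+70],(400,400),interpolation=2))
cv2.imwrite("pics/a2.png",np.hstack(a)[:,:,::-1])
E
```

```text
time: 5.28
position: [0.513, 0.1088, 0.1548]
tool_rot: [-3.12, -0.346, 0.004]
ft_force: [-0.1, 0.6, 0.8]
grip_width: 0.456
grip_force: 25.0
pos [513.  108.8 154.8] F [-0.1  0.6  0.8] t 5.28 w 0.4564727610182328
shift [-0.  -3.7 54.8] turn [-0.16  0.11 -0.35] xaxis [ 0.976  0.219 -0.002]
top 240 231
scene 419 211
```

View pics/a2.png

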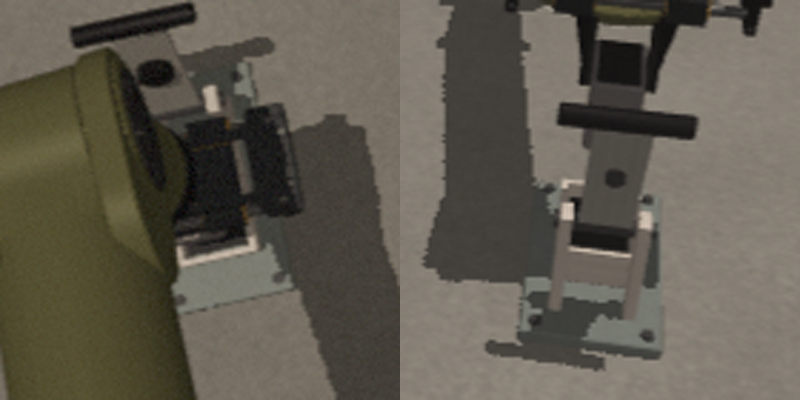

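Tank held upright (scene crop (620,65)) above the pocket; the clamp is still leaning back. Lowering in steps and watching the force.

```bash
python3 -m handwheel '[{"x":0,"y":-0.003,"z":0.015,"wx":0,"wy":0,"wz":-0.3},{"x":0,"y":-0.003,"z":0.03,"wx":0,"wy":0,"wz":-0.3},{"x":0,"y":-0.003,"z":0.045,"wx":0,"wy":0,"wz":-0.3},{"x":0,"y":-0.003,"z":0.055,"wx":0,"wy":0,"wz":-0.3},{"x":0,"y":-0.003,"z":0.055,"wx":0,"wy":0,"wz":-0.3},{"x":0,"y":-0.003,"z":0.055,"wx":0,"wy":0,"wz":-0.3}]'
python3 go.py 512 112.5 57 13
python3 - <<'E'
from bench import ctrl
from h import *
a=[]
for n in("top","scene"):
    d=ctrl.get_image(n);K=d["K"];T=d["world_to_cam"];im=d["image"]
    p=T[:3,:3]@[.511,.112,.06]+T[:3,3];u,v=(K@p/p[2])[:2].astype(int)
    a.append(cv2.resize(im[v-70:v+70,u-70:u+70],(400,400),interpolation=2))
cv2.imwrite("pics/a3.png",np.hstack(a)[:,:,::-1])
E
```

```text
time: 5.88
position: [0.5117, 0.1138, 0.1005]
tool_rot: [-3.118, -0.358, 0.003]
ft_force: [0.3, 0.4, -1.0]
grip_width: 0.454
grip_force: 25.0
pos [511.7 113.8 100.5] F [ 0.3  0.4 -1. ] t 5.88 w 0.454395358623608
shift [ 0.   1.5 43.5] turn [-0.19  0.08  0.09] xaxis [ 0.974  0.226 -0.001]
```

View pics/a3.png

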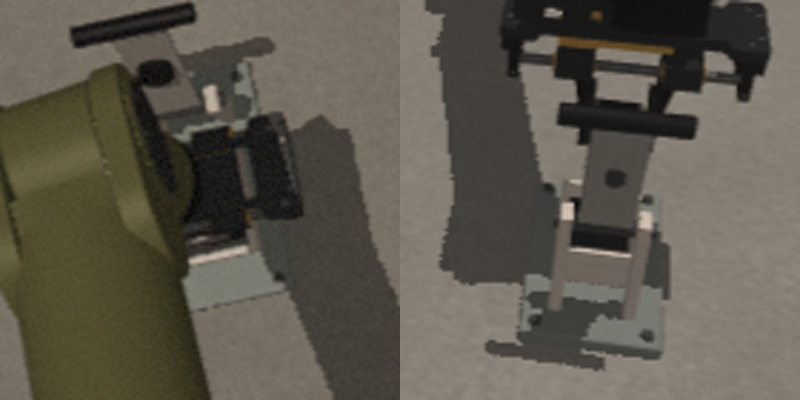

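Everything is clear: the gripper sits behind the bar with no contact. Lowering into the pocket.

```bash
python3 -m handwheel '[{"x":0,"y":0.001,"z":0.012,"wx":0,"wy":0,"wz":0},{"x":0,"y":0.001,"z":0.022,"wx":0,"wy":0,"wz":0},{"x":0,"y":0.001,"z":0.032,"wx":0,"wy":0,"wz":0},{"x":0,"y":0.001,"z":0.038,"wx":0,"wy":0,"wz":0},{"x":0,"y":0.001,"z":0.041,"wx":0,"wy":0,"wz":0},{"x":0,"y":0.001,"z":0.043,"wx":0,"wy":0,"wz":0},{"x":0,"y":0.001,"z":0.043,"wx":0,"wy":0,"wz":0}]'
python3 go.py 512 112.5 55 13
```

```text
time: 6.57
position: [0.5117, 0.1138, 0.0573]
tool_rot: [-3.118, -0.36, 0.002]
ft_force: [0.5, -0.2, -1.2]
grip_width: 0.455
grip_force: 25.0
pos [511.7 113.8  57.3] F [ 0.5 -0.2 -1.2] t 6.57 w 0.45473231785961776
shift [-0.   1.3  2.3] turn [-0.19  0.07  0.18] xaxis [ 0.974  0.228 -0.001]
```

```bash
python3 -m handwheel '[{"x":0,"y":0.001,"z":0.001,"wx":0,"wy":0,"wz":0},{"x":0,"y":0.001,"z":0.002,"wx":0,"wy":0,"wz":0},{"x":0,"y":0.001,"z":0.002,"wx":0,"wy":0,"wz":0}]'
python3 -m handwheel '[{"x":0,"y":0,"z":0,"wx":0,"wy":0,"wz":0},{"x":0,"y":0,"z":0,"wx":0,"wy":0,"wz":0},{"x":0,"y":0,"z":0,"wx":0,"wy":0,"wz":0},{"x":0,"y":0,"z":0,"wx":0,"wy":0,"wz":0},{"x":0,"y":0,"z":0,"wx":0,"wy":0,"wz":0},{"x":0,"y":0,"z":0,"wx":0,"wy":0,"wz":0}]' 0.08
```

```text
time: 6.82
position: [0.5124, 0.1127, 0.0559]
tool_rot: [-3.118, -0.36, 0.001]
ft_force: [-0.7, 0.4, -0.7]
grip_width: 0.456
grip_force: 25.0
time: 7.32
position: [0.5123, 0.1128, 0.0558]
tool_rot: [-3.118, -0.36, 0.001]
ft_force: [-0.9, 0.1, 0.7]
grip_width: 0.828
grip_force: 0.0
```

```bash
python3 -m handwheel '[{"x":0,"y":0,"z":-0.02,"wx":0,"wy":0,"wz":0},{"x":0,"y":0,"z":-0.05,"wx":0,"wy":0,"wz":0},{"x":0,"y":0,"z":-0.09,"wx":0,"wy":0,"wz":0},{"x":0,"y":0,"z":-0.13,"wx":0,"wy":0,"wz":0},{"x":0,"y":0,"z":-0.17,"wx":0,"wy":0,"wz":0},{"x":0,"y":0,"z":-0.21,"wx":0,"wy":0,"wz":0},{"x":0,"y":0,"z":-0.24,"wx":0,"wy":0,"wz":0},{"x":0,"y":0,"z":-0.24,"wx":0,"wy":0,"wz":0}]'
python3 -m handwheel '[{"x":0.17,"y":0,"z":0,"wx":0,"wy":0,"wz":0},{"x":0.17,"y":0,"z":0,"wx":0,"wy":0,"wz":0},{"x":0.17,"y":0,"z":0,"wx":0,"wy":0,"wz":0},{"x":0.17,"y":0,"z":0,"wx":0,"wy":0,"wz":0},{"x":0.17,"y":0,"z":0,"wx":0,"wy":0,"wz":0},{"x":0.17,"y":0,"z":0,"wx":0,"wy":0,"wz":0},{"x":0.17,"y":0,"z":0,"wx":0,"wy":0,"wz":0}]' 0
python3 go.py 684 152 195 13
python3 - <<'E'
from bench import ctrl
from h import *
a=[]
for n in("top","scene"):
    d=ctrl.get_image(n);K=d["K"];T=d["world_to_cam"];im=d["image"];np.savez(f"{n}4.npz",**d)
    p=T[:3,:3]@[.54,.115,.1]+T[:3,3];u,v=(K@p/p[2])[:2].astype(int);print(n,u,v)
    a.append(cv2.resize(im[v-80:v+80,u-80:u+80],(400,400),interpolation=2))
cv2.imwrite("pics/a4.png",np.hstack(a)[:,:,::-1])
E
```

```text
time: 7.98
position: [0.5156, 0.1131, 0.303]
tool_rot: [-3.118, -0.36, -0.017]
ft_force: [1.2, 0.4, 0.0]
grip_width: 0.919
grip_force: 0.0
time: 8.57
position: [0.6775, 0.1513, 0.2943]
tool_rot: [-3.117, -0.361, 0.005]
ft_force: [-0.1, -0.8, 0.4]
grip_width: 0.474
grip_force: 0.0
pos [677.5 151.3 294.3] F [-0.1 -0.8  0.4] t 8.57 w 0.4741119807749342
shift [ 6.7  1.2 99.3] turn [-0.24  0.16  0.21] xaxis [ 0.974  0.229 -0.003]
top 236 217
scene 419 204
```

View pics/a4.png

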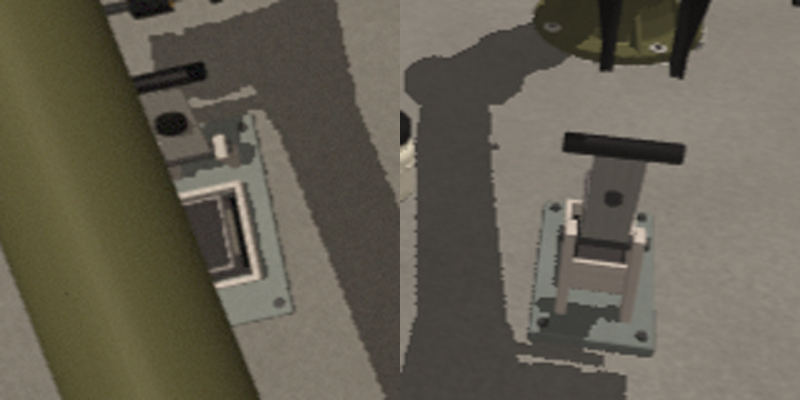

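The tank stands in the pocket (crop (205,235)) and the clamp is open. The fingers are above and behind the bar. Going down behind it.

```bash
python3 -m handwheel '[{"x":0.01,"y":0.001,"z":0,"wx":0,"wy":0,"wz":0},{"x":0.01,"y":0.001,"z":0,"wx":0,"wy":0,"wz":0},{"x":0.01,"y":0.001,"z":0.0,"wx":0,"wy":0,"wz":0},{"x":0.01,"y":0.001,"z":0,"wx":0,"wy":0,"wz":0},{"x":0.01,"y":0.001,"z":0.02,"wx":0,"wy":0,"wz":0},{"x":0.01,"y":0.001,"z":0.04,"wx":0,"wy":0,"wz":0},{"x":0.01,"y":0.001,"z":0.06,"wx":0,"wy":0,"wz":0},{"x":0.01,"y":0.001,"z":0.08,"wx":0,"wy":0,"wz":0},{"x":0.01,"y":0.001,"z":0.098,"wx":0,"wy":0,"wz":0},{"x":0.01,"y":0.001,"z":0.098,"wx":0,"wy":0,"wz":0}]' 0
python3 go.py 684 152 195 13
```

```text
time: 9.5
position: [0.6852, 0.1512, 0.1937]
tool_rot: [-3.119, -0.36, 0.011]
ft_force: [-0.2, 0.2, -0.8]
grip_width: 0.008
grip_force: 0.0
pos [685.2 151.2 193.7] F [-0.2  0.2 -0.8] t 9.5 w 0.007664625419402274
shift [-1.  -1.1 -1.3] turn [-0.13  0.4   0.17] xaxis [ 0.974  0.228 -0.007]
```

```bash
python3 -m handwheel '[{"x":-0.015,"y":0,"z":0,"wx":0,"wy":0,"wz":0},{"x":-0.03,"y":0,"z":0,"wx":0,"wy":0,"wz":0},{"x":-0.038,"y":0,"z":0,"wx":0,"wy":0,"wz":0},{"x":-0.046,"y":0,"z":-0.002,"wx":0,"wy":0,"wz":0},{"x":-0.054,"y":0,"z":-0.004,"wx":0,"wy":0,"wz":0},{"x":-0.062,"y":0,"z":-0.006,"wx":0,"wy":0,"wz":0},{"x":-0.07,"y":0,"z":-0.008,"wx":0,"wy":0,"wz":0},{"x":-0.078,"y":0,"z":-0.01,"wx":0,"wy":0,"wz":0},{"x":-0.086,"y":0,"z":-0.012,"wx":0,"wy":0,"wz":0}]'
python3 -m handwheel '[{"x":-0.008,"y":0,"z":-0.002,"wx":0,"wy":0,"wz":0},{"x":-0.016,"y":0,"z":-0.004,"wx":0,"wy":0,"wz":0},{"x":-0.024,"y":0,"z":-0.006,"wx":0,"wy":0,"wz":0},{"x":-0.032,"y":0,"z":-0.008,"wx":0,"wy":0,"wz":0},{"x":-0.04,"y":0,"z":-0.009,"wx":0,"wy":0,"wz":0},{"x":-0.046,"y":0,"z":-0.01,"wx":0,"wy":0,"wz":0}]'
python3 go.py 511 112 200 13
```

```text
time: 10.25
position: [0.6052, 0.133, 0.2111]
tool_rot: [-3.117, -0.36, -0.005]
ft_force: [4.7, 0.5, -0.9]
grip_width: 0.005
grip_force: 1.8
time: 10.75
position: [0.5574, 0.1218, 0.2194]
tool_rot: [-3.118, -0.36, 0.005]
ft_force: [-0.5, -0.0, -0.4]
grip_width: 0.004
grip_force: 0.0
pos [557.4 121.8 219.4] F [-0.5 -0.  -0.4] t 10.75 w 0.004158290068963827
shift [-47.4  -1.   19.5] turn [-0.16  0.17  0.17] xaxis [ 0.974  0.228 -0.003]
```

Run:
```python
from bench import ctrl
from h import *
d=ctrl.get_image("scene");K=d["K"];T=d["world_to_cam"];im=d["image"]
p=T[:3,:3]@[.54,.115,.15]+T[:3,3];u,v=(K@p/p[2])[:2].astype(int);print(u,v)
for t in(1.0,1.2,1.4):
    b=.075-.135*np.cos(t);q=T[:3,:3]@[.511+.974*b,.112+.227*b,.094+.135*np.sin(t)]+T[:3,3];uv=(K@q/q[2])[:2];print(t,uv.round(),((uv-[u-80,v-80])*3.75).round())
cv2.imwrite("pics/a5.png",cv2.resize(im[v-80:v+80,u-80:u+80],(600,600),interpolation=2)[:,:,::-1])
```

```text
422 185
1.0 [428. 157.] [323. 195.]
1.2 [429. 158.] [325. 197.]
1.4 [429. 161.] [325. 210.]
```

View pics/a5.png

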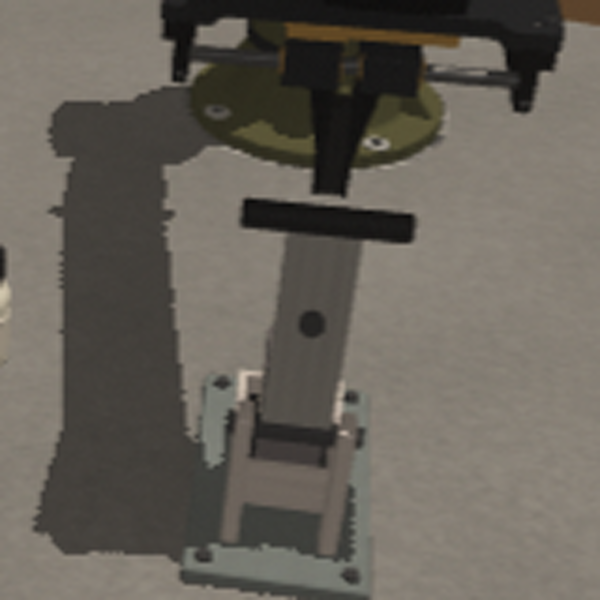

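The bar at crop (328,220) sits below the fingertip at (330,195), so either the clamp is at about 1.5 rad or it has run ahead of the finger. The bar's apparent length will tell them apart.

Run:
```python
from bench import ctrl
from h import *
d=dict(np.load("scene4.npz"));K=d["K"];T=d["world_to_cam"]
pr=lambda p:(lambda q:(K@q/q[2])[:2])(T[:3,:3]@p+T[:3,3])
crop=lambda uv:((uv-[342,105])*3.75).round()
W=lambda b,y,z:np.array([.511+.974*b-.227*y,.112+.227*b+.974*y,z])
print("tip",crop(pr([.5574,.1218,.2194])))
for t in(1.94,1.6,1.5,1.4,.9,.7,.6,.5,.4):
    b=.075-.135*np.cos(t);z=.094+.135*np.sin(t);e=[pr(W(b,s*.045,z)) for s in(-1,1)]
    h=pr(W(.075-.07*np.cos(t),0,.094+.07*np.sin(t)))
    print(t,"bar",crop((e[0]+e[1])/2),"len px",np.linalg.norm(e[0]-e[1]).round(1),"mid",crop(h))
```

```text
tip [322. 217.]
1.94 bar [321. 293.] len px 48.6 mid [306. 363.]
1.6 bar [326. 232.] len px 46.8 mid [309. 331.]
1.5 bar [326. 220.] len px 46.3 mid [309. 324.]
1.4 bar [326. 210.] len px 45.6 mid [309. 319.]
0.9 bar [322. 197.] len px 42.5 mid [308. 308.]
0.7 bar [318. 208.] len px 41.4 mid [306. 313.]
0.6 bar [316. 217.] len px 40.8 mid [305. 316.]
0.5 bar [314. 227.] len px 40.3 mid [304. 321.]
0.4 bar [312. 239.] len px 39.8 mid [303. 327.]
```

Run:
```python
from bench import ctrl
from h import *
d=ctrl.get_image("scene");t=ctrl.get_image("top")
a=d["image"][145:185,400:455];b=t["image"][140:240,190:290]
f=lambda i:np.clip(i.astype(float)*1.8,0,255).astype(np.uint8)
A=cv2.resize(f(a),(400,291),interpolation=0);B=cv2.resize(f(b),(400,400),interpolation=0)
A=np.vstack([A,np.zeros((109,400,3),np.uint8)])
cv2.imwrite("pics/a6.png",np.hstack([A,B])[:,:,::-1])
```

```text
(no output)
```

View pics/a6.png

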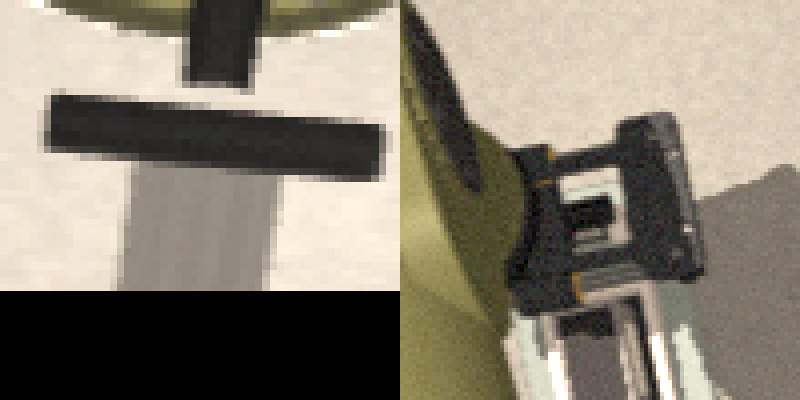

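In the zoom the fingertip's lower end (v=156) lies above the bar (v=158–169), and it projects about 14 mm higher than the stated TCP. The finger slipped over the bar, leaving the clamp at about 1.5 rad. I'll go back behind it, lower this time.

```bash
python3 -m handwheel '[{"x":0,"y":0,"z":-0.03,"wx":0,"wy":0,"wz":0},{"x":0,"y":0,"z":-0.055,"wx":0,"wy":0,"wz":0},{"x":0.0,"y":0,"z":-0.055,"wx":0,"wy":0,"wz":0},{"x":0.04,"y":0,"z":-0.055,"wx":0,"wy":0,"wz":0},{"x":0.075,"y":0,"z":-0.055,"wx":0,"wy":0,"wz":0},{"x":0.08,"y":0,"z":-0.055,"wx":0,"wy":0,"wz":0},{"x":0.08,"y":0,"z":-0.02,"wx":0,"wy":0,"wz":0},{"x":0.08,"y":0,"z":0.01,"wx":0,"wy":0,"wz":0},{"x":0.08,"y":0,"z":0.035,"wx":0,"wy":0,"wz":0},{"x":0.08,"y":0,"z":0.035,"wx":0,"wy":0,"wz":0}]' 0
python3 go.py 511 112 185 13
```

```text
time: 11.73
position: [0.6336, 0.1393, 0.1777]
tool_rot: [-3.118, -0.36, 0.019]
ft_force: [-1.0, 0.3, -1.1]
grip_width: 0.004
grip_force: 0.0
pos [633.6 139.3 177.7] F [-1.   0.3 -1.1] t 11.73 w 0.0035544999499318368
shift [-125.7   -1.4   -5.8] turn [-0.21  0.67  0.18] xaxis [ 0.974  0.228 -0.012]
```

```bash
python3 -m handwheel '[{"x":-0.02,"y":0,"z":0,"wx":0,"wy":0,"wz":0},{"x":-0.035,"y":0,"z":0,"wx":0,"wy":0,"wz":0},{"x":-0.045,"y":0,"z":0,"wx":0,"wy":0,"wz":0},{"x":-0.053,"y":0,"z":0,"wx":0,"wy":0,"wz":0},{"x":-0.061,"y":0,"z":0,"wx":0,"wy":0,"wz":0},{"x":-0.069,"y":0,"z":0,"wx":0,"wy":0,"wz":0}]'
python3 -m handwheel '[{"x":-0.008,"y":0,"z":0,"wx":0,"wy":0,"wz":0},{"x":-0.016,"y":0,"z":0,"wx":0,"wy":0,"wz":0},{"x":-0.024,"y":0,"z":0,"wx":0,"wy":0,"wz":0},{"x":-0.032,"y":0,"z":0,"wx":0,"wy":0,"wz":0},{"x":-0.036,"y":0,"z":0,"wx":0,"wy":0,"wz":0}]'
python3 go.py 511 112 185 13
python3 - <<'E'
from bench import ctrl
from h import *
d=ctrl.get_image("scene");im=d["image"];np.savez("scene7.npz",**d)
m=box(im.max(2)<45,385,130,470,195)
n,l,s,c=cv2.connectedComponentsWithStats(m.astype(np.uint8))
for i in range(1,n):
    if s[i,4]>60: print(s[i],c[i].round(1))
K=d["K"];T=d["world_to_cam"]
pr=lambda p:(lambda q:(K@q/q[2])[:2])(T[:3,:3]@p+T[:3,3])
W=lambda b,y,z:np.array([.511+.974*b-.227*y,.112+.227*b+.974*y,z])
print("tip",pr(ctrl.get_state()["position"]).round(1))
for t in(1.5,1.3,1.1,.9,.7,.5):
    b=.075-.135*np.cos(t);z=.094+.135*np.sin(t);e=[pr(W(b,s*.045,z)) for s in(-1,1)];print(t,e[0].round(),e[1].round())
E
```

```text
time: 12.23
position: [0.5713, 0.1253, 0.1856]
tool_rot: [-3.117, -0.36, -0.005]
ft_force: [5.1, 2.1, -2.6]
grip_width: 0.004
grip_force: 2.5
time: 12.65
position: [0.5367, 0.1171, 0.1858]
tool_rot: [-3.117, -0.36, -0.008]
ft_force: [7.2, 1.4, -5.3]
grip_width: 0.008
grip_force: 3.8
pos [536.7 117.1 185.8] F [ 7.2  1.4 -5.3] t 12.65 w 0.008364401958654415
shift [-26.2  -0.9   0.6] turn [-0.18 -0.3   0.16] xaxis [0.974 0.228 0.005]
[387 130  27   8  71] [396.4 132.6]
[407 130  45  36 848] [430.5 146.5]
tip [425.9 171.3]
1.5 [406. 161.] [452. 166.]
1.3 [407. 157.] [451. 161.]
1.1 [407. 155.] [450. 159.]
0.9 [407. 155.] [449. 160.]
0.7 [406. 158.] [447. 163.]
0.5 [406. 163.] [446. 168.]
```

In contact at about 1.0 rad (7 N). I'll follow the arc, with the fingertip's corner sliding on the plate inboard of the bar.

```bash
python3 -m handwheel '[{"x":-0.008,"y":0,"z":0.005,"wx":0,"wy":0,"wz":0},{"x":-0.015,"y":0,"z":0.011,"wx":0,"wy":0,"wz":0},{"x":-0.022,"y":0,"z":0.017,"wx":0,"wy":0,"wz":0},{"x":-0.028,"y":0,"z":0.024,"wx":0,"wy":0,"wz":0},{"x":-0.034,"y":0,"z":0.031,"wx":0,"wy":0,"wz":0},{"x":-0.039,"y":0,"z":0.039,"wx":0,"wy":0,"wz":0}]'
python3 go.py 511 112 152 13
```

```text
time: 13.2
position: [0.4961, 0.1076, 0.146]
tool_rot: [-3.119, -0.36, 0.002]
ft_force: [0.6, -0.3, 4.8]
grip_width: 0.007
grip_force: 2.1
pos [496.1 107.6 146. ] F [ 0.6 -0.3  4.8] t 13.2 w 0.007247009916010737
shift [15.6 -0.9 -6. ] turn [-0.14  0.05  0.16] xaxis [ 0.974  0.228 -0.001]
```

```bash
python3 -m handwheel '[{"x":-0.004,"y":0,"z":0.009,"wx":0,"wy":0,"wz":0},{"x":-0.008,"y":0,"z":0.018,"wx":0,"wy":0,"wz":0},{"x":-0.011,"y":0,"z":0.026,"wx":0,"wy":0,"wz":0},{"x":-0.013,"y":0,"z":0.034,"wx":0,"wy":0,"wz":0},{"x":-0.014,"y":0,"z":0.04,"wx":0,"wy":0,"wz":0},{"x":-0.014,"y":0,"z":0.045,"wx":0,"wy":0,"wz":0}]'
python3 go.py 511 112 100 13
```

```text
time: 13.7
position: [0.4821, 0.1045, 0.0999]
tool_rot: [-3.118, -0.36, 0.005]
ft_force: [-2.0, -1.6, 4.4]
grip_width: 0.008
grip_force: 2.0
pos [482.1 104.5  99.9] F [-2.  -1.6  4.4] t 13.7 w 0.007821746178440957
shift [29.8 -0.7 -0.2] turn [-0.17  0.15  0.16] xaxis [ 0.974  0.228 -0.003]
```

```bash
python3 -m handwheel '[{"x":0,"y":0,"z":0.003,"wx":0,"wy":0,"wz":0},{"x":0,"y":0,"z":0.006,"wx":0,"wy":0,"wz":0},{"x":0,"y":0,"z":0.008,"wx":0,"wy":0,"wz":0},{"x":0,"y":0,"z":0.008,"wx":0,"wy":0,"wz":0}]'
```

```text
time: 14.03
position: [0.483, 0.1049, 0.0923]
tool_rot: [-3.118, -0.36, 0.003]
ft_force: [-0.7, -0.9, 1.8]
grip_width: 0.004
grip_force: 0.5
```

```bash
python3 -m handwheel '[{"x":0,"y":0,"z":0.002,"wx":0,"wy":0,"wz":0},{"x":0,"y":0,"z":0.004,"wx":0,"wy":0,"wz":0},{"x":0,"y":0,"z":0.004,"wx":0,"wy":0,"wz":0}]'
```

```text
time: 14.28
position: [0.4831, 0.1049, 0.0885]
tool_rot: [-3.118, -0.36, 0.002]
ft_force: [-0.2, -0.0, 3.7]
grip_width: 0.005
grip_force: 1.3
```

```bash
python3 -m handwheel '[{"x":0,"y":0,"z":0.003,"wx":0,"wy":0,"wz":0},{"x":0,"y":0,"z":0.005,"wx":0,"wy":0,"wz":0},{"x":0,"y":0,"z":0.005,"wx":0,"wy":0,"wz":0}]'
```

```text
time: 14.53
position: [0.4831, 0.1049, 0.0836]
tool_rot: [-3.118, -0.36, 0.002]
ft_force: [-2.4, -0.4, 2.4]
grip_width: 0.002
grip_force: 1.4
```

```bash
python3 -m handwheel '[{"x":0,"y":0,"z":0.002,"wx":0,"wy":0,"wz":0},{"x":0,"y":0,"z":0.004,"wx":0,"wy":0,"wz":0},{"x":0,"y":0,"z":0.004,"wx":0,"wy":0,"wz":0}]'
```

```text
time: 14.78
position: [0.4829, 0.1049, 0.0796]
tool_rot: [-3.118, -0.36, 0.002]
ft_force: [-2.8, -0.9, 2.4]
grip_width: 0.007
grip_force: 1.7
```

Run:
```python
from bench import ctrl
from h import *
d=ctrl.get_image("scene");t=ctrl.get_image("top");np.savez("s8.npz",**d)
f=lambda i:np.clip(i.astype(float)*1.5,0,255).astype(np.uint8)
A=cv2.resize(f(d["image"][140:260,370:470]),(480,576),interpolation=2);B=cv2.resize(f(t["image"][150:290,200:278]),(320,576),interpolation=2)
cv2.imwrite("pics/a8.png",np.hstack([A,B])[:,:,::-1])
K=d["K"];T=d["world_to_cam"];pr=lambda p:(lambda q:(K@q/q[2])[:2])(T[:3,:3]@p+T[:3,3])
print("tip",((pr([.4829,.1049,.0796])-[370,140])*4.8).round())
W=lambda b,y,z:np.array([.511+.974*b-.227*y,.112+.227*b+.974*y,z])
for t in(.9,.6,.4,.2,.1,0):
    b=.075-.135*np.cos(t);z=.094+.135*np.sin(t);print(t,*[((pr(W(b,s*.045,z))-[370,140])*4.8).round() for s in(-1,1)])
```

```text
tip [244. 275.]
0.9 [176.  74.] [379.  95.]
0.6 [173.  99.] [368. 120.]
0.4 [169. 128.] [360. 148.]
0.2 [165. 164.] [351. 185.]
0.1 [162. 184.] [347. 205.]
0 [160. 206.] [343. 227.]
```

View pics/a8.png

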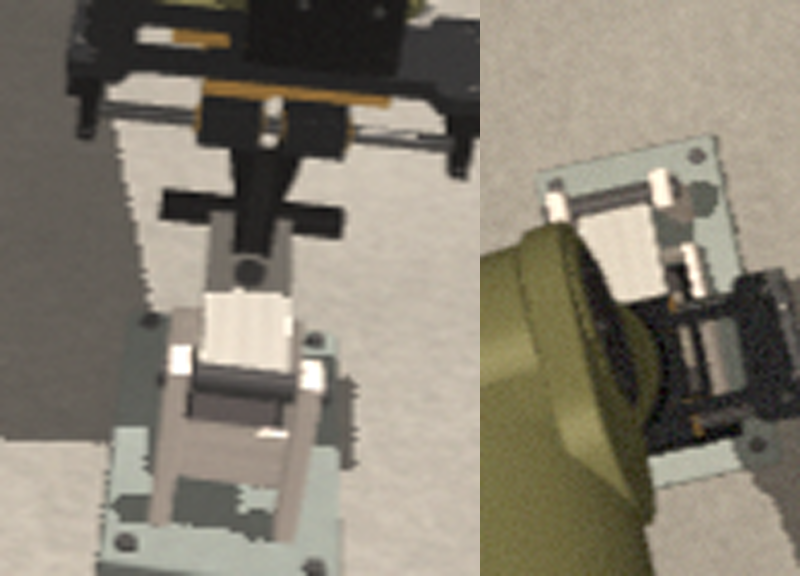

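The bar is at crop (252,214), against (251,216) predicted for 0 rad, so the clamp is nearly shut. Pressing until the force rises on the stop.

```bash
python3 -m handwheel '[{"x":0,"y":0,"z":0.002,"wx":0,"wy":0,"wz":0},{"x":0,"y":0,"z":0.003,"wx":0,"wy":0,"wz":0},{"x":0,"y":0,"z":0.003,"wx":0,"wy":0,"wz":0}]'
```

```text
time: 15.13
position: [0.4833, 0.105, 0.0772]
tool_rot: [-3.118, -0.36, 0.001]
ft_force: [-3.5, -1.7, 8.1]
grip_width: 0.002
grip_force: 3.9
```

```bash
python3 -m handwheel '[{"x":0,"y":0,"z":0.002,"wx":0,"wy":0,"wz":0},{"x":0,"y":0,"z":0.003,"wx":0,"wy":0,"wz":0},{"x":0,"y":0,"z":0.003,"wx":0,"wy":0,"wz":0}]'
```

```text
time: 15.38
position: [0.4834, 0.1049, 0.0769]
tool_rot: [-3.12, -0.36, 0.002]
ft_force: [-12.5, -3.0, 27.2]
grip_width: 0.005
grip_force: 14.0
```

Position has stopped at z=77 mm while the force rose to 27 N, so the clamp is on its stop. Lifting clear.

```bash
python3 -m handwheel '[{"x":0,"y":0,"z":-0.01,"wx":0,"wy":0,"wz":0},{"x":0,"y":0,"z":-0.04,"wx":0,"wy":0,"wz":0},{"x":0,"y":0,"z":-0.08,"wx":0,"wy":0,"wz":0},{"x":0,"y":0,"z":-0.12,"wx":0,"wy":0,"wz":0},{"x":0,"y":0,"z":-0.16,"wx":0,"wy":0,"wz":0},{"x":0,"y":0,"z":-0.16,"wx":0,"wy":0,"wz":0},{"x":0,"y":0,"z":-0.16,"wx":0,"wy":0,"wz":0}]'
python3 - <<'E'
from bench import ctrl
from h import *
d=ctrl.get_image("scene");im=d["image"]
m=box(im.max(2)<45,395,172,450,200)
n,l,s,c=cv2.connectedComponentsWithStats(m.astype(np.uint8))
print([(s[i].tolist(),c[i].round(1).tolist()) for i in range(1,n) if s[i,4]>40])
K=d["K"];T=d["world_to_cam"];pr=lambda p:(lambda q:(K@q/q[2])[:2].round(1))(T[:3,:3]@p+T[:3,3])
for t in(.1,.05,0):
    b=.075-.135*np.cos(t);print(t,pr(np.array([.511+.974*b,.112+.227*b,.094+.135*np.sin(t)])))
t=ctrl.get_image("top");print("long",rect(t,box(t["image"].max(2)<50,328,155,372,220),.06))
E
```

```text
time: 15.97
position: [0.4858, 0.105, 0.2363]
tool_rot: [-3.118, -0.36, -0.01]
ft_force: [0.8, -0.3, -1.2]
grip_width: -0.001
grip_force: 0.0
[([404, 181, 37, 9, 169], [422.0, 184.6])]
0.1 [422.9 180.6]
0.05 [422.5 182.8]
0 [422.2 185.1]
long ((622, -143), (98, 27), 20.3)
```

The bar is at (422.0,184.6), which matches 0 rad. The long tank hasn't moved, and the robot is clear.

```bash
python3 -c "
from bench import ctrl
print(ctrl.close_job())"
```

```text
the job is handed in; nothing more can be done
None
```

The job is handed in (no verdict was returned): the short tank stands in the pocket, the clamp is pressed down onto its stop and left shut, the long tank has not moved, and the arm is clear, at about 16 s of the 53 s allowed.

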